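# Clamp a glass slide on the light box with the travelling feed knob and switch the light on

### The job

Turn the feed knob clockwise so that its carriage creeps along the light box, your hand travelling with it so that the soft-mounted stage is not shoved, and the sprung orange jaw pinches the glass slide snugly against the red stop bar: a gentle pinch of about 9 newtons, never hard enough to crack the glass. Let go of the knob, then flip the toggle switch on the side of the light box fully down to put the light on, leaving the slide pinched and everything else where it stands.

Things in the scene. Friction and masses are not known exactly. Their poses are not given: they have to be found in the camera images.
- lightbox: grey plastic light box, white top, 220 (x) x 320 (y) x 60 mm high, fixed; origin at the centre of its underside. In its axes: the carriage is at the -y end and travels to +y, the slide lies in the middle, the fence is beyond it, the switch is on the +y side. Two aluminium guides along y, 5 mm high, inner faces at x = -27 and +27 mm, keep the slide straight
- carriage: black carriage on rails, 64 (x) x 60 (y) mm, top 19 mm above the light box's top; origin on the light box's top, under the knob's axis, at the start 85 mm to -y of the light box's centre. It carries the knob and moves 12 mm towards the light box's +y per radian of knob turn (toothed rack); it stays where left
- feed_knob (a joint): angle of the feed knob, rad: 0 at the start, grows clockwise seen from above, at most 4.1. Friction of 0.2 N m resists turning and holds the carriage when released (at rest it may act either way: compare readings after like steps); each newton of pinch adds 0.012 N m against the turn. The pinch begins when the slide meets the stop bar, 1.7 to 2.7 rad from the start
- knob_grip (a point): middle of the knob's grip, on its vertical axis, 105 mm above the table; it travels with the carriage. The grip is an upright blue bar 38 mm long, 14 mm wide, 32 mm high (85 to 117 mm above the table), free all round; the bar is along the point's x axis, which at knob angle 0 is the light box's x axis
- slide: glass slide in a white plastic frame, 50 x 50 x 4 mm, lying loose and flat on the light box between the guides; origin at the centre of its underside. The glass cracks if pinched with more than 18 N
- light_switch (a joint): angle of the red toggle switch on the light box's +y side, rad: 0 up (off), 0.9 fully down (on); hinged about a level axis along the light box's x, at 33 mm above the table, 168 mm to +y and 40 mm to -x of the light box's centre. Moves with about 2 N at the tip and stays where it is left
- switch_tip (a point): middle of the round end (9 mm thick) of the red toggle, 32 mm from its hinge; when off it points 0.45 rad upward (47 mm above the table), when on 0.45 rad downward (19 mm above the table)
- canister1: black film canister with grey lid, 34 mm diameter, 51 mm high, standing on the light box's +x +y corner; origin under its centre. A bystander
- lens_cap: aluminium lens cap, 52 mm diameter, 8 mm high, lying on the light box's -x +y quarter; origin under its centre. A bystander
- canister2: film canister like canister1, on the shelf surface. A bystander
- canister3: film canister like canister1, on the shelf surface. A bystander
- canister4: film canister like canister1, on the shelf surface. A bystander
- canister5: film canister like canister1, on the shelf surface. A bystander
- reel: stainless steel developing reel, 90 mm diameter, 40 mm high, standing on its flat side; origin under its centre. A bystander
- dish: white ceramic dish, 120 mm diameter, 35 mm high; origin under its centre. A bystander
- jaw_rest (a point): a point fixed on the carriage, 51 mm to +y of its origin and 6 mm above the light box's top: where the face of the unloaded jaw stands. The orange jaw, 40 mm wide, is sprung on the carriage and gives way 1 mm per 5 N from there (6 mm at most)
- stage (a joint): sideways shift, m, of the stage (guides, rails, rack, carriage and fence together) on its soft rubber pads, along the light box's y: 0 unloaded, positive when pushed to +y, 1 mm per 4 N. The pads tear beyond 3 mm (12 N) either way, so the hand must travel along with the knob while turning it; shoving the carriage along by force instead takes more than that
- fence (a point): aluminium fence, 50 (x) x 16 (y) x 14 mm, part of the stage; this point on the light box's top, centre of the fence's -y face, 59 mm to +y of the light box's centre. It carries the red stop bar towards the slide; the bar's face stands 12 to 22 mm out to -y, set differently each time, not reported; it does not slip
Mind the look-alikes: they are no part of the job. Of the things like the slide, leave any that is black; of the rest the smaller one is meant.

How it is judged:
By the outcome, as a careful person would: the job done as asked, in the order asked, and still so for the second after the job is handed in, with the robot touching nothing.
It also fails if it takes over 67 s, if anything falls off the work surface, if the arm or the gripper's body presses on something with over 40 N, if the wrist force passes 120 N, or if a joint passes its speed limit or range.

### The arm

A 7-joint arm with a two-finger parallel gripper is mounted at the origin on the work surface. World frame = base frame: x ahead of the robot, y to its left, z up, the work surface at z = 0. Lengths are in m, angles in rad, forces in N, time in s.
With the tool pointing down it reaches from about 0.4 to 0.875 m from the base axis. Payload 6.5 kg.
Tool frame: the origin (TCP) lies on the centre line of the jaws, within the pads' length; the fingertips stand 8 mm ahead of it and the grasp point (between the pads) lies 11 mm behind it; z points along the fingers, y is the direction in which the jaws open and shut (so a half turn about z gives the same grasp; the last joint's range is limited). The gripper opens to 85 mm and grips with 20 to 120 N. Pads are 22 mm wide; open, the fingers measure 114 mm over their backs; the gripper's body (76 mm by 85 mm) begins 54 mm behind the grasp point. The pads swing forward as they close: fully open they stand 13 mm farther back than shut.
Start: joints at [-1.242, 0.536, -0.004, 1.538, 0.003, 1.067, -0.071], TCP at [0.25, 0.6, 0.239] pointing down, gripper open.
Joint ranges: [-2.7, 2.7], [-0.37, 2.16], [-1.27, 1.26], [0.24, 2.4], [-1.31, 4.45], [0.19, 1.91], [-2.76, 2.76]. Speed limits (rad/s): [2.39, 2.39, 3.14, 3.14, 3.14, 3.14, 3.14].

### API

Orientations are given as a unit quaternion [x, y, z, w].
In Python, from cell import monitor, get_image, camera_info, close_job, nets gives the robot as it stands. The module is installed in compiled form; this text tells all that it offers.
- The arm moves only by the tool apply_moves, never from a script. Its argument "increments" is a list of rows, each a list of 6 numbers: the shift along the tool's x, y, z each as a share of 0.4 m, from -1 to 1, then the turn, a rotation vector about the tool's x, y, z each as a share of 0.5 rad, from -1 to 1. A call has 1 to 10 rows; each row shifts and turns the commanded pose from where the row before left it, along the tool's axes as they then stand; what a row does not reach is not made up. A row lasts 1/10 s, in which the tool goes at most 50 mm and 8.59 degrees, less where a joint would pass 70% of its speed; a pose out of reach is approached as far as the arm can. A call with a number of a shift or a turn outside -1 to 1 is refused whole. A call with a gripper value outside its range is refused whole. "grip" is the opening, from 0 (shut) to 1 (fully open), set as the call begins (left out, the last holds). The fingers move at their own pace and stop on an object; "force" is the grip in N (left out, the last holds). Time passes only in rows, so rows that do not move let the fingers close. It gives the time, the measured TCP pose, the force and the opening at its end, in the units of the state.
- monitor.observe(): the state, without advancing time (a new reading comes with each control period).
- get_image(name): name is "scene" or "top"; returns the picture (400x640x3 uint8, blue, green, red); there is no depth.
- camera_info(name): a dict with "vertical_fov" (degrees; the focal length in pixels is half the picture's height over the tangent of half this angle, whatever the lens; pixels are square), "cx", "cy" (the principal point, pixels), "eye" and "rotation" of the camera in the world. Camera axes: x right, y down, z forward; pixel columns grow to the right and rows downward; lengths in m; the calibration is good to about 2 mm. A picture is of the moment at which its call begins. camera_info takes no time and is no camera call.
- close_job(): hands the job in, once; it reports no verdict.
Trained networks look in the newest picture that a camera, given by its name, has taken for a name from the list of things; names that differ only in an ending like _2 or _b are one class to them, and where a whole thing is asked for, a point or a joint stands for the part that bears it (a point fixed in the world has none). Each returns a list of dicts, best first, with "confidence" (0 to 1); they miss things now and then, are a little off and sometimes report something else, mostly with a low value. They report only what shows in the picture. A call takes as long as a camera call. They do not tell look-alikes from the thing itself.
- nets.look_for(camera, label): "xyz" ([x, y, z] in m, in the coordinates of the camera as it stood for that picture, good to about 4 mm: the middle of the surface that is visible of it).
- nets.cut_out(camera, label): "region" (400x640 bool, what is visible of it).
The state is a dict: "time": time; "joint_positions": joint angles; "joint_velocities": joint speeds; "effort": joint torques, N m; "position": TCP position; "ee_rot": TCP orientation; "wrist_force": force on the tool from outside, world axes, zero at the start; "moment": the same for the moment, N m; "gripper_width": finger opening in m.
Only numpy, scipy, OpenCV 4.12 (cv2) and the standard library are available. Lean on these libraries where they do the work, as an engineer would, in place of code of your own. Each camera call takes 0.05 s, during which the arm holds its last target.

## Working session

There is one attempt and no reset: what is moved stays moved. The work goes in short steps, Python scripts to look and compute and a tool call to move; the robot and the scene stay as the last step left them, time stands still between calls to the robot, and variables do not carry over. Pictures are saved under pics/ and viewed, and the job is handed in when it is done.

Besides the shell and the picture viewer there is one more tool, called after "Emit:" by a JSON object that holds its "method" and its "body". apply_moves: Moves the arm, as the interface text tells. Its arguments: {"type":"object","properties":{"increments":{"type":"array","items":{"type":"array","items":{"type":"number"}}},"grip":{"type":"number"},"force":{"type":"number"}},"required":["increments"]}

```bash
mkdir -p pics
cat > h.py <<'E'
import numpy as np, cv2
from cell import monitor, get_image, camera_info, close_job, nets
def cam(n):
    c=camera_info(n); f=200/np.tan(np.radians(c["vertical_fov"])/2)
    return f,c["cx"],c["cy"],np.array(c["eye"]),np.array(c["rotation"])
def ray(n,u,v,z):
    f,cx,cy,e,R=cam(n); d=R@np.array([(u-cx)/f,(v-cy)/f,1]); return e+d*(z-e[2])/d[2]
def proj(n,p):
    f,cx,cy,e,R=cam(n); q=R.T@(np.array(p)-e); return np.array([cx+f*q[0]/q[2],cy+f*q[1]/q[2]])
def w(n,xyz):
    f,cx,cy,e,R=cam(n); return e+R@np.array(xyz)
E
python3 - <<'E'
from h import *
s=monitor.observe(); print({k:np.round(v,3) for k,v in s.items()})
for n in("scene","top"):
    cv2.imwrite(f"pics/{n}0.png",get_image(n)); print(n,camera_info(n))
    for l in("lightbox","carriage","feed_knob","slide","light_switch","fence","lens_cap","canister1"):
        try: print(l,[(round(d["confidence"],2),np.round(w(n,d["xyz"]),3).tolist()) for d in nets.look_for(n,l)][:3])
        except Exception as x: print(l,x)
E
```

```text
{'time': np.float64(0.0), 'joint_positions': array([-1.242,  0.537, -0.004,  1.539,  0.003,  1.067, -0.071]), 'joint_velocities': array([ 0.001, -0.   , -0.   , -0.   ,  0.   ,  0.001, -0.001]), 'effort': array([-0.0000e+00, -5.8342e+01,  1.0480e+00, -2.5910e+01,  1.2000e-02,
        1.0000e-02, -0.0000e+00]), 'position': array([0.25 , 0.599, 0.238]), 'ee_rot': array([ 0.196,  0.981, -0.001, -0.   ]), 'wrist_force': array([-0.889,  0.65 , -0.275]), 'moment': array([ 0.026,  0.014, -0.029]), 'gripper_width': np.float64(0.086)}
scene {'vertical_fov': 46.44306105689996, 'cx': 318.4135476321166, 'cy': 200.93923665305647, 'eye': array([0.96090495, 0.60168042, 1.20058067]), 'rotation': array([ 0.25372829,  0.92501915, -0.2714689 , -0.07915915])}
lightbox matmul: Input operand 1 has a mismatch in its core dimension 0, with gufunc signature (n?,k),(k,m?)->(n?,m?) (size 3 is different from 4)
carriage matmul: Input operand 1 has a mismatch in its core dimension 0, with gufunc signature (n?,k),(k,m?)->(n?,m?) (size 3 is different from 4)
feed_knob matmul: Input operand 1 has a mismatch in its 
[... 1243 characters left out ...]
ch in its core dimension 0, with gufunc signature (n?,k),(k,m?)->(n?,m?) (size 3 is different from 4)
slide matmul: Input operand 1 has a mismatch in its core dimension 0, with gufunc signature (n?,k),(k,m?)->(n?,m?) (size 3 is different from 4)
light_switch []
fence matmul: Input operand 1 has a mismatch in its core dimension 0, with gufunc signature (n?,k),(k,m?)->(n?,m?) (size 3 is different from 4)
lens_cap matmul: Input operand 1 has a mismatch in its core dimension 0, with gufunc signature (n?,k),(k,m?)->(n?,m?) (size 3 is different from 4)
canister1 matmul: Input operand 1 has a mismatch in its core dimension 0, with gufunc signature (n?,k),(k,m?)->(n?,m?) (size 3 is different from 4)
```

```bash
sed -i 's/np.array(c\["rotation"\])/Rotation.from_quat(c["rotation"]).as_matrix()/; 1a from scipy.spatial.transform import Rotation' h.py
python3 - <<'E'
from h import *
for n in("scene","top"):
    for l in("lightbox","carriage","feed_knob","slide","light_switch","fence","lens_cap","canister1"):
        print(n,l,[(round(d["confidence"],2),np.round(w(n,d["xyz"]),3).tolist()) for d in nets.look_for(n,l)][:4])
E
```

```text
scene lightbox [(0.84, [0.534, 0.057, 0.062]), (0.71, [0.531, -0.008, 0.075])]
scene carriage [(0.92, [0.541, -0.033, 0.077])]
scene feed_knob [(0.53, [0.538, -0.039, 0.109])]
scene slide [(0.76, [0.754, 0.079, 0.01]), (0.72, [0.515, 0.045, 0.063]), (0.45, [0.572, -0.216, 0.004])]
scene light_switch []
scene fence [(0.82, [0.533, -0.013, 0.076]), (0.2, [0.437, -0.383, 0.046])]
scene lens_cap [(0.51, [0.426, 0.078, 0.071]), (0.21, [0.532, -0.012, 0.071])]
scene canister1 [(0.65, [0.568, -0.355, 0.043]), (0.52, [0.558, 0.182, 0.111]), (0.49, [0.669, 0.41, 0.052]), (0.48, [0.669, -0.381, 0.043])]
top lightbox [(0.83, [0.515, 0.029, 0.059])]
top carriage [(0.88, [0.529, -0.039, 0.08]), (0.47, [0.591, -0.515, 0.018])]
top feed_knob [(0.61, [0.533, -0.044, 0.121])]
top slide [(0.74, [0.752, 0.077, 0.008]), (0.64, [0.574, -0.218, 0.005]), (0.56, [0.515, 0.041, 0.067])]
top light_switch []
top fence [(0.76, [0.527, -0.021, 0.078])]
top lens_cap [(0.47, [0.423, 0.076, 0.069])]
top canister1 [(0.65, [0.66, 0.404, 0.05]), (0.6, [0.564, -0.362, 0.048]), (0.53, [0.433, -0.386, 0.051]), (0.49, [0.672, -0.388, 0.051])]
```

View pics/scene0.png

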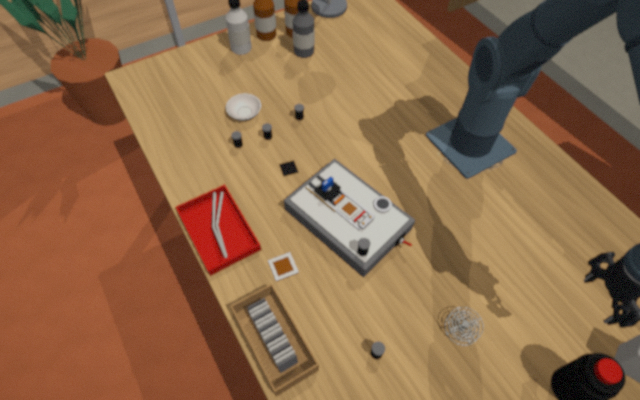

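View pics/top0.png

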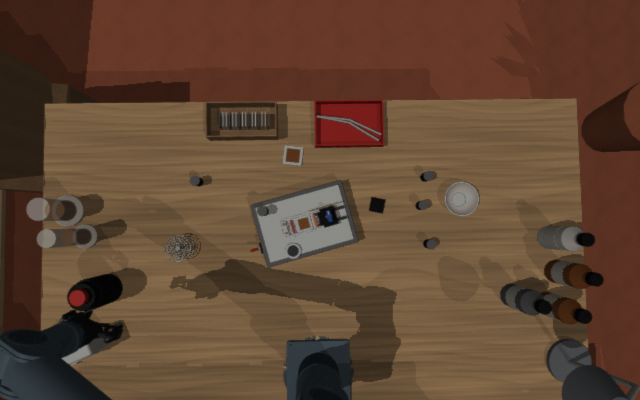

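Run:
```python
from h import *
a=cv2.imread("pics/top0.png")[165:285,235:375]; cv2.imwrite("pics/topz.png",cv2.resize(a,None,fx=5,fy=5,interpolation=cv2.INTER_CUBIC))
a=cv2.imread("pics/scene0.png")[150:280,275:425]; cv2.imwrite("pics/scz.png",cv2.resize(a,None,fx=4.6,fy=4.6,interpolation=cv2.INTER_CUBIC))
```

```text
(no output)
```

View pics/topz.png

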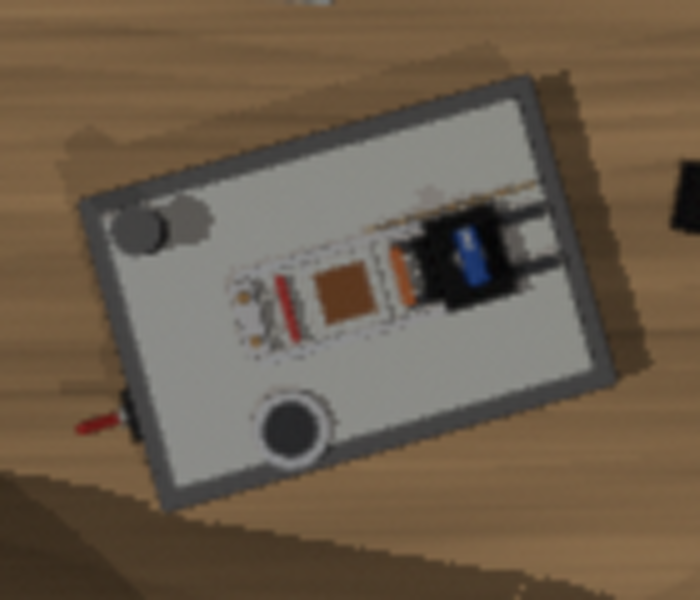

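View pics/scz.png

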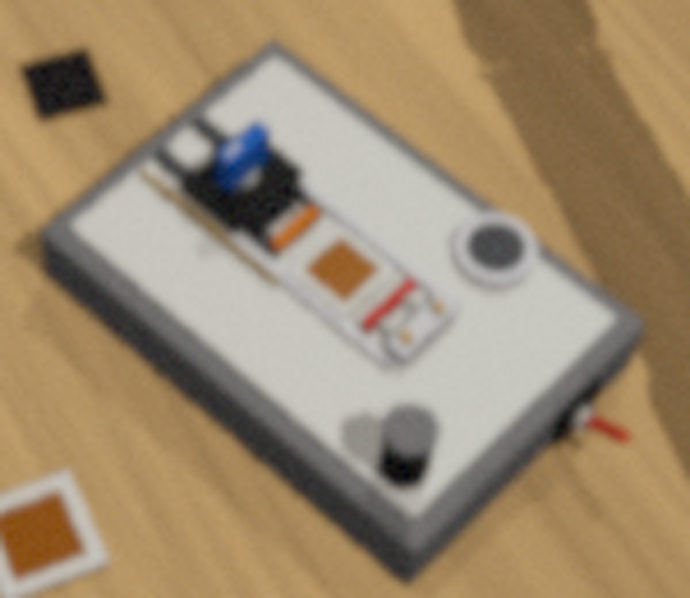

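```bash
cat > fit.py <<'E'
from h import *
from scipy.optimize import least_squares
pts={}
for n in("scene","top"):
    get_image(n)
    r=nets.cut_out(n,"lightbox"); 
    for d in r: print(n,d["confidence"],d["region"].sum())
    m=max(r,key=lambda d:d["region"].sum())["region"].astype(np.uint8)
    c=max(cv2.findContours(m,cv2.RETR_EXTERNAL,cv2.CHAIN_APPROX_NONE)[0],key=len)
    pts[n]=c[:,0].astype(float)
    im=get_image(n).copy(); im[m>0]=im[m>0]//2+np.array([0,120,0],np.uint8); 
    cv2.imwrite(f"pics/m_{n}.png",cv2.resize(im[140:290,230:430],None,fx=4,fy=4))
def box(p):
    c,s=np.cos(p[2]),np.sin(p[2]); R=np.array([[c,-s],[s,c]])
    return [np.r_[R@[a*.11,b*.16]+p[:2],z] for a in(-1,1) for b in(-1,1) for z in(0,.06)]
def res(p,ns=("scene","top")):
    o=[]
    for n in ns:
        h=cv2.convexHull(np.array([proj(n,q) for q in box(p)],np.float32))
        o+=[cv2.pointPolygonTest(h,tuple(map(float,q)),True)-0.5 for q in pts[n]]
    return np.array(o)
for ns in(("scene",),("top",),("scene","top")):
    f=least_squares(res,[.52,.03,.28],loss="soft_l1",f_scale=.5,args=(ns,),diff_step=1e-3); print(ns,f.x,np.abs(f.fun).mean())
p=f.x
c,s=np.cos(p[2]),np.sin(p[2]);R=np.array([[c,-s],[s,c]])
for nm,q in dict(knob=(0,-.085),fence=(0,.059),sw=(-.04,.168),tip=(-.04,.197)).items(): print(nm,R@q+p[:2])
E
python3 fit.py
```

```text
scene 0.56 7303
top 0.71 124
top 0.64 5809
('scene',) [0.5152358  0.04279061 0.23912615] 2.4035049850239885
('top',) [0.51199864 0.03868689 0.26207274] 0.7775183640234309
('scene', 'top') [0.5126055  0.04005468 0.2553883 ] 1.7074868442013817
knob [ 0.5340783  -0.04218837]
fence [0.49770085 0.09714103]
sw [0.43146254 0.1925008 ]
tip [0.42413653 0.22056019]
```

```bash
cat > fit2.py <<'E'
from h import *
from scipy.optimize import least_squares
T=(np.array([(80,200),(165,510),(614,380),(528,77)])+.5)/5-.5+[235,165]
S=(np.array([(410,528),(642,322),(273,43),(43,236)])+.5)/4.6-.5+[275,150]
# order: (+x,+y),(-x,+y),(-x,-y),(+x,-y)
L=np.array([(.11,.16),(-.11,.16),(-.11,-.16),(.11,-.16)])
Sb=(np.array([(408,580),(52,268)])+.5)/4.6-.5+[275,150]
def W(p,q,z):
    c,s=np.cos(p[2]),np.sin(p[2]); return np.r_[c*q[0]-s*q[1]+p[0],s*q[0]+c*q[1]+p[1],z]
def res(p,ns):
    o=[]
    if "top" in ns: o+=[proj("top",W(p,q,.06))-t for q,t in zip(L,T)]
    if "scene" in ns: o+=[proj("scene",W(p,q,.06))-t for q,t in zip(L,S)]
    return np.array(o).ravel()
for ns in(("scene",),("top",),("scene","top")):
    f=least_squares(res,[.52,.03,.28],args=(ns,)); print(ns,f.x,np.round(f.fun,1))
p=f.x
for nm,q,z in [("knob",(0,-.085),.105),("knobtop",(0,-.085),.117),("fence",(0,.059),.06),("sw",(-.04,.168),.033),("tip",(-.04,.197),.047),("jaw",(0,-.034),.066),("can",(.0,.0),.06)]:
    X=W(p,q,z); print(nm,np.round(X,4),"topz",np.round((proj("top",X)-[235,165])*5+2),"scz",np.round((proj("scene",X)-[275,150])*4.6+2))
E
python3 fit2.py
```

```text
('scene',) [0.51475857 0.03945258 0.26317514] [ 1.   4.7  1.3 -1.3 -0.5 -2.7 -2.  -2.2]
('top',) [0.51365265 0.03818368 0.25889243] [-1.2 -0.4 -0.8  1.   1.4  0.8  0.7 -1.4]
('scene', 'top') [0.51419941 0.03881626 0.26108695] [-1.4 -0.5 -0.9  0.9  1.2  0.5  0.4 -1.6  0.9  4.4  1.3 -1.4 -0.3 -2.9
 -1.9 -2.6]
knob [ 0.5361 -0.0433  0.105 ] topz [471. 254.] scz [241. 150.]
knobtop [ 0.5361 -0.0433  0.117 ] topz [471. 254.] scz [242. 139.]
fence [0.499  0.0958 0.06  ] topz [262. 314.] scz [408. 326.]
sw [0.4322 0.1908 0.033 ] topz [126. 414.] scz [580. 416.]
tip [0.4247 0.2188 0.047 ] topz [ 82. 427.] scz [622. 434.]
jaw [0.523 0.006 0.066] topz [395. 276.] scz [298. 232.]
can [0.5142 0.0388 0.06  ] topz [347. 290.] scz [338. 269.]
```

```bash
cat >> h.py <<'E'
BX=np.array([.5142,.0388,.261])
def B(q,z):
    c,s=np.cos(BX[2]),np.sin(BX[2]); return np.array([c*q[0]-s*q[1]+BX[0],s*q[0]+c*q[1]+BX[1],z])
def st():
    s=monitor.observe(); R=Rotation.from_quat(s["ee_rot"]).as_matrix()
    print("t%.2f pos"%s["time"],np.round(s["position"],4),"yaw_y %.4f"%np.arctan2(R[1,1],R[0,1]),"tilt",np.round(R[:2,2],4),"F",np.round(s["wrist_force"],2),"M",np.round(s["moment"],3),"w %.4f"%s["gripper_width"],"q",np.round(s["joint_positions"],2))
    return s,R
def to(p,yaw=None):
    s,R=st(); d=R.T@(np.array(p)-s["position"]); print("shares",np.round(d/.4,4),"mm",np.round(d*1000,1))
    if yaw is not None:
        t=yaw-np.arctan2(R[1,1],R[0,1]); t=(t+np.pi)%(2*np.pi)-np.pi; print("turn tool z rad",-t,"shares",-t/.5)
E
python3 -c "
from h import *
to(B((0,-.085),.18),BX[2]+np.pi/2)"
```

```text
t2.00 pos [0.25   0.6    0.2393] yaw_y 1.1760 tilt [0. 0.] F [ 0.07 -0.98 -0.4 ] M [-0.083 -0.006 -0.012] w 0.0853 q [-1.24  0.54 -0.    1.54  0.    1.07 -0.07]
shares [-1.2789 -1.2095  0.1483] mm [-511.6 -483.8   59.3]
turn tool z rad -0.6557832128451082 shares -1.3115664256902164
```

Emit:
{"method": "apply_moves", "body": {"increments": [[-0.08,-0.076,0,0,0,0],[-0.08,-0.076,0,0,0,0],[-0.08,-0.076,0,0,0,0],[-0.08,-0.076,0,0,0,0],[-0.08,-0.076,0,0,0,0],[-0.08,-0.076,0,0,0,0],[-0.08,-0.076,0,0,0,0],[-0.08,-0.076,0,0,0,0],[-0.08,-0.076,0,0,0,0],[-0.08,-0.076,0,0,0,0]]}}

```text
time: 3.0
position: [0.4291, 0.1947, 0.2396]
ee_rot: [0.196, 0.981, 0.0, 0.0]
wrist_force: [0.6, 0.8, -0.1]
gripper_width: 0.0851
```

Emit:
{"method": "apply_moves", "body": {"increments": [[-0.08,-0.076,0,0,0,0],[-0.08,-0.076,0,0,0,0],[-0.08,-0.076,0,0,0,0],[-0.08,-0.076,0,0,0,0],[-0.08,-0.076,0,0,0,0],[0,0,0,0,0,-0.26],[0,0,0,0,0,-0.26],[0,0,0,0,0,-0.26],[0,0,0,0,0,-0.26],[0,0,0,0,0,-0.26]]}}

```text
time: 4.0
position: [0.5178, -0.0056, 0.2394]
ee_rot: [-0.13, 0.992, 0.0, 0.0]
wrist_force: [-0.9, -0.1, -0.5]
gripper_width: 0.0857
```

```bash
python3 -c "
from h import *
to(B((0,-.085),.18),BX[2]+np.pi/2)
for n in('top','scene'):
    im=get_image(n); s=monitor.observe(); p=s['position']; print(n,proj(n,p))
    u,v=map(int,proj(n,p)); cv2.imwrite(f'pics/{n}1.png',cv2.resize(im[max(0,v-60):v+60,max(0,u-75):u+75],None,fx=5,fy=5,interpolation=cv2.INTER_CUBIC))
"
```

```text
t4.00 pos [ 0.5178 -0.0056  0.2394] yaw_y 1.8313 tilt [0.0002 0.0001] F [-0.91 -0.11 -0.46] M [-0.077  0.054  0.005] w 0.0857 q [-0.2   0.31  0.15  1.89 -0.06  0.94  1.81]
shares [-0.02   -0.1031  0.1485] mm [ -8.  -41.2  59.4]
turn tool z rad -0.0004823203631674211 shares -0.0009646407263348422
top [317.52133318 221.15398671]
scene [341.8411194  159.76761747]
```

View pics/scene1.png

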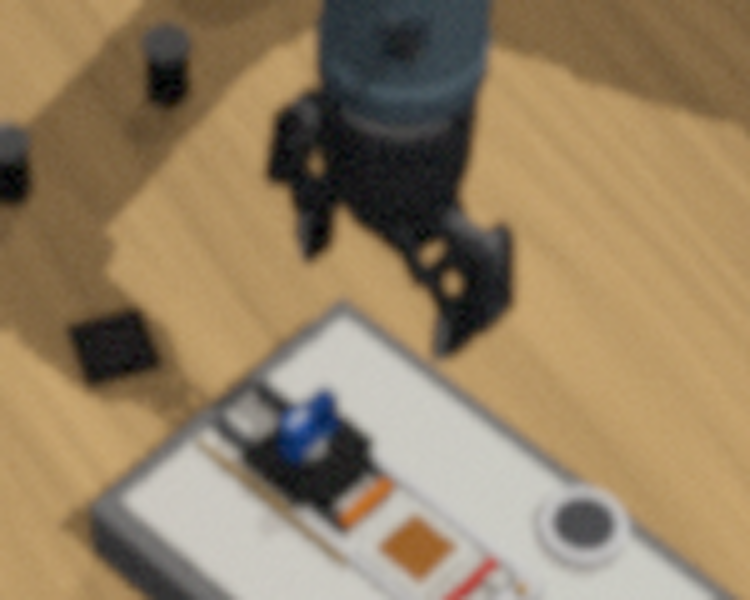

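View pics/top1.png

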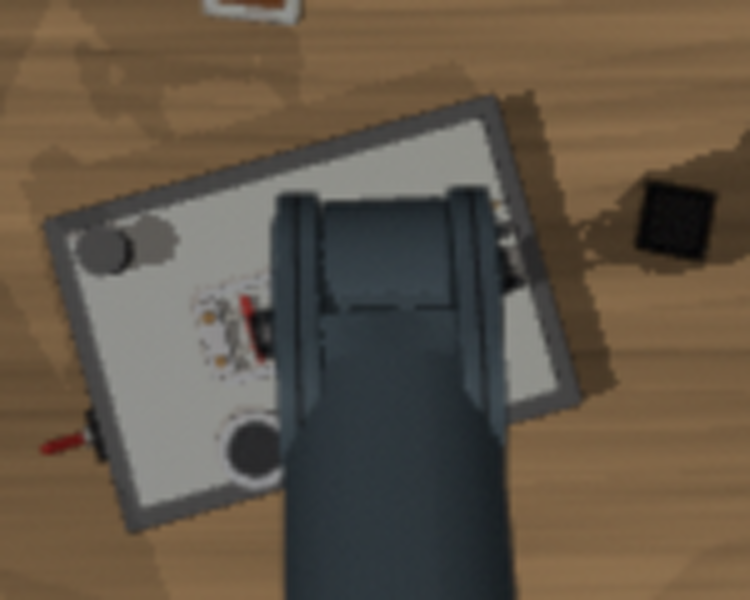

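Emit:
{"method": "apply_moves", "body": {"increments": [[-0.02,-0.103,0,0,0,0],[0,0,0.1,0,0,0],[0,0,0.05,0,0,0]]}}

```text
time: 4.4
position: [0.5353, -0.0446, 0.1776]
ee_rot: [-0.124, 0.992, -0.0, -0.001]
wrist_force: [0.1, 0.1, -1.1]
gripper_width: 0.0857
```

```bash
python3 -c "
from h import *
to(B((0,-.085),.097),BX[2]+np.pi/2)
n='scene'
im=get_image(n); cv2.imwrite(f'pics/{n}2.png',cv2.resize(im[120:220,270:395],None,fx=6,fy=6,interpolation=cv2.INTER_CUBIC))
"
```

```text
t4.40 pos [ 0.5353 -0.0446  0.1776] yaw_y 1.8200 tilt [-0.0012 -0.0005] F [ 0.06  0.08 -1.13] M [ 0.063  0.052 -0.01 ] w 0.0857 q [-0.13  0.43  0.16  1.9  -0.09  0.82  1.9 ]
shares [-0.003   0.0027  0.2014] mm [-1.2  1.1 80.6]
turn tool z rad -0.011772559840456331 shares -0.023545119680912663
```

View pics/scene2.png

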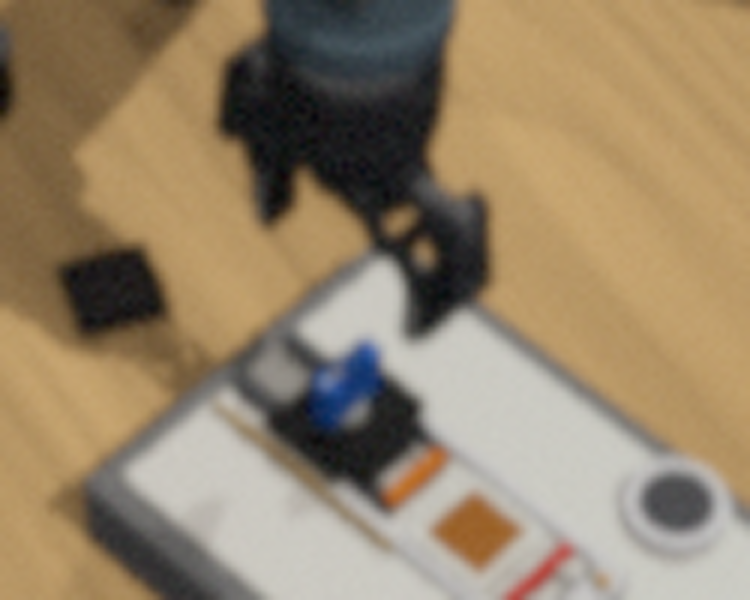

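```bash
python3 -c "
from h import *
st()
for n,f in(('top','top0'),('scene','scene0')):
    im=cv2.imread(f'pics/{f}.png').astype(int); m=(im[...,0]-np.maximum(im[...,1],im[...,2])>25)
    # restrict
    u,v=proj(n,B((0,-.085),.105)); yy,xx=np.nonzero(m); k=(abs(xx-u)<15)&(abs(yy-v)<15); xx,yy=xx[k],yy[k]
    pts=[B((a*.019,-.085+b*.007),z) for a in(-1,1) for b in(-1,1) for z in(.085,.117)]
    def cen(d):
        h=cv2.convexHull((np.array([proj(n,p+d) for p in pts])*16).astype(np.float32)); M=cv2.moments(h); return np.array([M['m10'],M['m01']])/M['m00']/16, cv2.contourArea(h)/256
    c0,a=cen(np.zeros(3)); obs=np.array([xx.mean(),yy.mean()])
    J=np.array([cen(np.array(e))[0]-c0 for e in((.01,0,0),(0,.01,0))]).T/.01
    print(n,len(xx),a,obs-c0,'shift mm',np.linalg.solve(J,obs-c0)*1000)
"
```

```text
t4.45 pos [ 0.5333 -0.0438  0.1749] yaw_y 1.8215 tilt [-0.0062 -0.0003] F [-1.47 -0.18 -1.87] M [-0.021  0.097  0.035] w 0.0852 q [-0.13  0.43  0.16  1.9  -0.09  0.82  1.9 ]
top 45 55.04890014510602 [0.31603645 0.8727166 ] shift mm [-2.83133725 -0.97568176]
scene 111 131.85005353670567 [-0.01174522  0.72748888] shift mm [1.35872368 2.15867035]
```

Emit:
{"method": "apply_moves", "body": {"increments": [[0,0,0.05,0,0,0],[0,0,0.05,0,0,0],[0,0,0.05,0,0,0],[0,0,0.03,0,0,0],[0,0,0.01,0,0,0],[0,0,0,0,0,0],[0,0,0,0,0,0],[0,0,0,0,0,0]], "grip": 0.5, "force": 20}}

```text
time: 5.25
position: [0.5366, -0.0434, 0.1042]
ee_rot: [-0.127, 0.992, -0.0, 0.001]
wrist_force: [0.0, -0.6, 0.5]
gripper_width: 0.0425
```

```bash
python3 -c "
from h import *
to(B((0,-.085),.097),BX[2]+np.pi/2)
n='scene'
im=get_image(n); cv2.imwrite(f'pics/{n}3.png',cv2.resize(im[120:220,270:395],None,fx=6,fy=6,interpolation=cv2.INTER_CUBIC))
st()
"
```

```text
t5.25 pos [ 0.5366 -0.0434  0.1042] yaw_y 1.8258 tilt [0.0017 0.    ] F [ 0.01 -0.55  0.49] M [-0.049  0.077  0.034] w 0.0425 q [-0.11  0.54  0.13  1.94 -0.11  0.67  1.92]
shares [0.0011 0.0005 0.0181] mm [0.4 0.2 7.2]
turn tool z rad -0.006039393105075064 shares -0.012078786210150128
t5.30 pos [ 0.5364 -0.0434  0.1041] yaw_y 1.8258 tilt [0.0014 0.    ] F [-0.1  -0.04 -0.85] M [0.018 0.033 0.01 ] w 0.0424 q [-0.11  0.54  0.13  1.94 -0.11  0.67  1.92]
```

View pics/scene3.png

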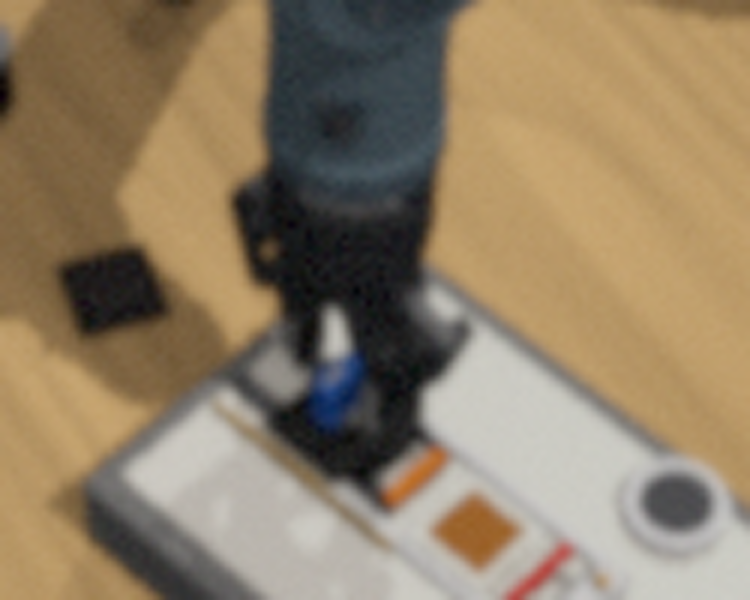

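Emit:
{"method": "apply_moves", "body": {"increments": [[0.001,0.001,0.017,0,0,-0.011],[0,0,0,0,0,0],[0,0,0,0,0,0],[0,0,0,0,0,0]], "grip": 0.23, "force": 20}}

```text
time: 5.7
position: [0.5354, -0.0431, 0.0965]
ee_rot: [-0.13, 0.992, -0.0, -0.0]
wrist_force: [0.1, 0.5, 0.2]
gripper_width: 0.0198
```

```bash
cat >> h.py <<'E'
def avg(k=6):
    F=[];M=[];P=[];Y=[]
    for i in range(k):
        get_image("top"); s=monitor.observe(); R=Rotation.from_quat(s["ee_rot"]).as_matrix()
        F.append(s["wrist_force"]);M.append(s["moment"]);P.append(s["position"]);Y.append(np.arctan2(R[1,1],R[0,1]))
    F=np.array(F);M=np.array(M);P=np.mean(P,0)
    c,sn=np.cos(BX[2]),np.sin(BX[2]); Rb=np.array([[c,sn,0],[-sn,c,0],[0,0,1]])
    y=np.mean(Y); b=Rb@(P-[BX[0],BX[1],0])*1000
    print("t%.2f"%s["time"],"w %.4f"%s["gripper_width"],"Fbox",np.round(Rb@F.mean(0),2),"M",np.round(M.mean(0),3),"+-%.3f"%(M[:,2].std()/k**.5),"boxpos mm",np.round(b,2),"turn %.4f"%(BX[2]+np.pi/2-y),"q",np.round(s["joint_positions"][[0,6]],2),"tilt",np.round(R[:2,2],3))
E
python3 -c "
from h import *
avg()"
```

```text
t6.00 w 0.0197 Fbox [ 0.19  0.03 -0.14] M [-0.004 -0.011 -0.004] +-0.012 boxpos mm [ -0.62 -84.61  96.56] turn 0.0003 q [-0.11  1.93] tilt [ 0. -0.]
```

No contact at 20 mm opening. Close further gently.

Emit:
{"method": "apply_moves", "body": {"increments": [[0,0,0,0,0,0],[0,0,0,0,0,0]], "grip": 0.185, "force": 20}}

```text
time: 6.2
position: [0.5354, -0.0431, 0.0965]
ee_rot: [-0.13, 0.992, -0.0, 0.0]
wrist_force: [1.0, 0.4, -0.6]
gripper_width: 0.0157
```

```bash
python3 -c "
from h import *
avg(4)"
```

```text
t6.40 w 0.0158 Fbox [ 0.03  0.26 -0.27] M [-0.003 -0.004  0.019] +-0.016 boxpos mm [ -0.67 -84.59  96.52] turn 0.0003 q [-0.11  1.93] tilt [-0. -0.]
```

Emit:
{"method": "apply_moves", "body": {"increments": [[0,0,0,0,0,0],[0,0,0,0,0,0],[0,0,0,0,0,0]], "grip": 0, "force": 70}}

```text
time: 6.7
position: [0.5353, -0.043, 0.0966]
ee_rot: [-0.13, 0.992, 0.0, 0.0]
wrist_force: [-1.7, 0.1, 4.2]
gripper_width: 0.0128
```

```bash
python3 -c "
from h import *
avg(6)"
```

```text
t7.00 w 0.0131 Fbox [-1.1   1.63  4.83] M [ 0.191  0.332 -0.02 ] +-0.010 boxpos mm [ -0.64 -84.49  96.63] turn 0.0002 q [-0.11  1.93] tilt [0. 0.]
```

```bash
cat >> h.py <<'E'
def rows(phi,n,dphi,extra=0.):
    # extra: mm of additional box-y shift, spread
    for i in range(n):
        d=12*dphi+extra/n; f=phi+i*dphi
        print([round(d*np.sin(f)/400,4),round(d*np.cos(f)/400,4),0,0,0,round(dphi/.5,3)],end=", ")
    print()
E
python3 -c "
from h import *
rows(0,5,.1,0.3); rows(.5,5,.1);rows(1,5,.1)"
```

```text
[np.float64(0.0), np.float64(0.0032), 0, 0, 0, 0.2], [np.float64(0.0003), np.float64(0.0031), 0, 0, 0, 0.2], [np.float64(0.0006), np.float64(0.0031), 0, 0, 0, 0.2], [np.float64(0.0009), np.float64(0.003), 0, 0, 0, 0.2], [np.float64(0.0012), np.float64(0.0029), 0, 0, 0, 0.2], 
[np.float64(0.0014), np.float64(0.0026), 0, 0, 0, 0.2], [np.float64(0.0017), np.float64(0.0025), 0, 0, 0, 0.2], [np.float64(0.0019), np.float64(0.0023), 0, 0, 0, 0.2], [np.float64(0.0022), np.float64(0.0021), 0, 0, 0, 0.2], [np.float64(0.0023), np.float64(0.0019), 0, 0, 0, 0.2], 
[np.float64(0.0025), np.float64(0.0016), 0, 0, 0, 0.2], [np.float64(0.0027), np.float64(0.0014), 0, 0, 0, 0.2], [np.float64(0.0028), np.float64(0.0011), 0, 0, 0, 0.2], [np.float64(0.0029), np.float64(0.0008), 0, 0, 0, 0.2], [np.float64(0.003), np.float64(0.0005), 0, 0, 0, 0.2],
```

Emit:
{"method": "apply_moves", "body": {"increments": [[0,0.0032,0,0,0,0.2],[0.0003,0.0031,0,0,0,0.2],[0.0006,0.0031,0,0,0,0.2],[0.0009,0.003,0,0,0,0.2],[0.0012,0.0029,0,0,0,0.2],[0,0,0,0,0,0]]}}

```text
time: 7.6
position: [0.5338, -0.0372, 0.0966]
ee_rot: [0.121, 0.993, -0.0, 0.0]
wrist_force: [-1.1, -0.8, 5.1]
gripper_width: 0.0129
```

```bash
python3 -c "
from h import *
avg(6)"
```

```text
t7.90 w 0.0129 Fbox [-1.22  0.73  5.08] M [ 0.091  0.357 -0.181] +-0.010 boxpos mm [ -0.69 -78.52  96.63] turn 0.5009 q [-0.22  1.52] tilt [ 0. -0.]
```

Emit:
{"method": "apply_moves", "body": {"increments": [[0.0014,0.0026,0,0,0,0.2],[0.0017,0.0025,0,0,0,0.2],[0.0019,0.0023,0,0,0,0.2],[0.0022,0.0021,0,0,0,0.2],[0.0023,0.0019,0,0,0,0.2]]}}

```text
time: 8.4
position: [0.5321, -0.0316, 0.0966]
ee_rot: [0.363, 0.932, -0.0, -0.0]
wrist_force: [-2.1, -0.6, 4.7]
gripper_width: 0.0129
```

```bash
python3 -c "
from h import *
st();avg(1);avg(1);avg(4);avg(4)"
```

```text
t8.40 pos [ 0.5321 -0.0316  0.0966] yaw_y 0.8280 tilt [-0.0002 -0.0005] F [-2.14 -0.58  4.68] M [-0.051  0.509  0.25 ] w 0.0129 q [-0.33  0.58  0.39  1.97 -0.35  0.66  1.11]
t8.45 w 0.0131 Fbox [-1.82  0.66  7.4 ] M [-0.202  0.531  0.004] +-0.000 boxpos mm [ -0.84 -72.33  96.58] turn 1.0088 q [-0.33  1.11] tilt [-0. -0.]
t8.50 w 0.0129 Fbox [-2.63  0.04  5.97] M [ 0.008  0.495 -0.227] +-0.000 boxpos mm [ -0.85 -72.54  96.62] turn 1.0029 q [-0.33  1.11] tilt [-0.    -0.001]
t8.70 w 0.0127 Fbox [-2.23  0.55  6.07] M [ 0.015  0.473 -0.198] +-0.010 boxpos mm [ -0.84 -72.62  96.63] turn 1.0011 q [-0.33  1.11] tilt [-0. -0.]
t8.90 w 0.0128 Fbox [-1.9   0.53  5.22] M [ 0.024  0.467 -0.201] +-0.015 boxpos mm [ -0.84 -72.63  96.62] turn 1.0010 q [-0.33  1.11] tilt [-0. -0.]
```

```bash
python3 -c "
from h import *
n='top'
im=cv2.imread('pics/top0.png'); hs=cv2.cvtColor(cv2.resize(im,None,fx=4,fy=4,interpolation=cv2.INTER_CUBIC),cv2.COLOR_BGR2HSV).astype(int)
c,s=np.cos(BX[2]),np.sin(BX[2])
# profile along box y at z=.066
from scipy.ndimage import map_coordinates
for y in np.arange(-45,62,1.5):
    v=[]
    for x in np.arange(-12,13,3):
        u=proj(n,B((x/1000,y/1000),.066)); v.append([map_coordinates(im[...,k].astype(float),[[u[1]],[u[0]]],order=1)[0] for k in(2,1,0)])
    print(round(y,1),np.round(np.mean(v,0)).astype(int))
"
```

```text
-45.0 [90 80 74]
-43.5 [100  81  69]
-42.0 [111  78  59]
-40.5 [122  75  50]
-39.0 [127  74  45]
-37.5 [129  75  46]
-36.0 [130  82  56]
-34.5 [130  94  74]
-33.0 [130 109  95]
-31.5 [132 122 113]
-30.0 [133 130 123]
-28.5 [132 131 126]
-27.0 [125 124 119]
-25.5 [117 116 111]
-24.0 [117 116 112]
-22.5 [124 124 119]
-21.0 [130 130 125]
-19.5 [132 130 124]
-18.0 [127 121 113]
-16.5 [117 103  92]
-15.0 [105  84  68]
-13.5 [97 69 50]
-12.0 [94 61 39]
-10.5 [92 57 34]
-9.0 [91 57 32]
-7.5 [91 56 32]
-6.0 [91 56 32]
-4.5 [91 56 31]
-3.0 [91 56 31]
-1.5 [91 55 31]
0.0 [91 56 31]
1.5 [91 56 31]
3.0 [91 56 31]
4.5 [91 56 31]
6.0 [91 56 31]
7.5 [91 56 31]
9.0 [91 56 31]
10.5 [91 56 31]
12.0 [91 56 32]
13.5 [92 57 33]
15.0 [93 59 37]
16.5 [96 66 46]
18.0 [104  81  64]
19.5 [116 101  89]
21.0 [127 120 112]
22.5 [133 131 125]
24.0 [136 135 130]
25.5 [136 136 131]
27.0 [136 135 131]
28.5 [133 133 128]
30.0 [126 125 121]
31.5 [114 113 109]
33.0 [103 101  97]
34.5 [97 91 87]
36.0 [95 79 76]
37.5 [98 65 61]
39.0 [108  52  50]
40.5 [117  47  44]
42.0 [123  51  48]
43.5 [124  66  62]
45.0 [124  86  82]
46.5 [125 105 101]
48.0 [124 115 111]
49.5 [119 114 110]
51.0 [111 108 103]
52.5 [103 101  96]
54.0 [99 96 92]
55.5 [97 94 90]
57.0 [93 91 88]
58.5 [93 91 89]
60.0 [105 104 103]
61.5 [119 117 117]
```

Emit:
{"method": "apply_moves", "body": {"increments": [[0.0025,0.0016,0,0,0,0.2],[0.0027,0.0014,0,0,0,0.2],[0.0028,0.0011,0,0,0,0.2],[0.0014,0.0004,0,0,0,0.1],[0,0,0,0,0,0],[0.0015,0.0004,0,0,0,0.1],[0,0,0,0,0,0]]}}

```text
time: 9.6
position: [0.5307, -0.027, 0.0966]
ee_rot: [0.54, 0.842, -0.0, -0.0]
wrist_force: [-3.0, -1.1, 6.3]
gripper_width: 0.0131
```

```bash
python3 -c "
from h import *
avg(1);avg(6)"
```

```text
t9.65 w 0.0132 Fbox [-2.31 -0.18  5.55] M [-0.05   0.614 -0.023] +-0.000 boxpos mm [ -0.98 -67.91  96.64] turn 1.4007 q [-0.42  0.79] tilt [-0.001 -0.001]
t9.95 w 0.0130 Fbox [-2.66  0.25  6.58] M [-0.01   0.607 -0.042] +-0.012 boxpos mm [ -1.   -67.89  96.62] turn 1.4006 q [-0.42  0.79] tilt [-0.001 -0.   ]
```

Emit:
{"method": "apply_moves", "body": {"increments": [[0.0015,0.0003,0,0,0,0.1],[0,0,0,0,0,0]]}}

```text
time: 10.15
position: [0.5306, -0.0264, 0.0966]
ee_rot: [0.561, 0.828, -0.0, -0.0]
wrist_force: [-2.9, -0.6, 5.8]
gripper_width: 0.0131
```

```bash
python3 -c "
from h import *
avg(1);avg(6)"
```

```text
t10.20 w 0.0127 Fbox [-2.96  0.17  6.73] M [-0.04   0.675 -0.006] +-0.000 boxpos mm [ -1.04 -67.27  96.59] turn 1.4507 q [-0.43  0.75] tilt [-0.001 -0.001]
t10.50 w 0.0130 Fbox [-2.33  0.82  6.03] M [-0.039  0.606 -0.029] +-0.013 boxpos mm [ -1.02 -67.28  96.62] turn 1.4506 q [-0.43  0.75] tilt [-0.001 -0.   ]
```

Emit:
{"method": "apply_moves", "body": {"increments": [[0.0015,0.0002,0,0,0,0.1],[0,0,0,0,0,0]]}}

```text
time: 10.7
position: [0.5304, -0.0258, 0.0966]
ee_rot: [0.581, 0.814, -0.0, -0.0]
wrist_force: [-3.0, 0.1, 6.6]
gripper_width: 0.0127
```

```bash
python3 -c "
from h import *
avg(1);avg(6)
cv2.imwrite('pics/scene4.png',cv2.resize(get_image('scene')[120:240,290:430],None,fx=5,fy=5,interpolation=cv2.INTER_CUBIC))"
```

```text
t10.75 w 0.0128 Fbox [-2.22 -0.53  6.43] M [-0.072  0.704 -0.093] +-0.000 boxpos mm [ -1.04 -66.69  96.62] turn 1.5007 q [-0.44  0.71] tilt [-0.001 -0.001]
t11.05 w 0.0133 Fbox [-2.6   0.71  6.39] M [-0.041  0.638 -0.048] +-0.007 boxpos mm [ -1.03 -66.69  96.63] turn 1.5007 q [-0.44  0.71] tilt [-0.001 -0.   ]
```

View pics/scene4.png

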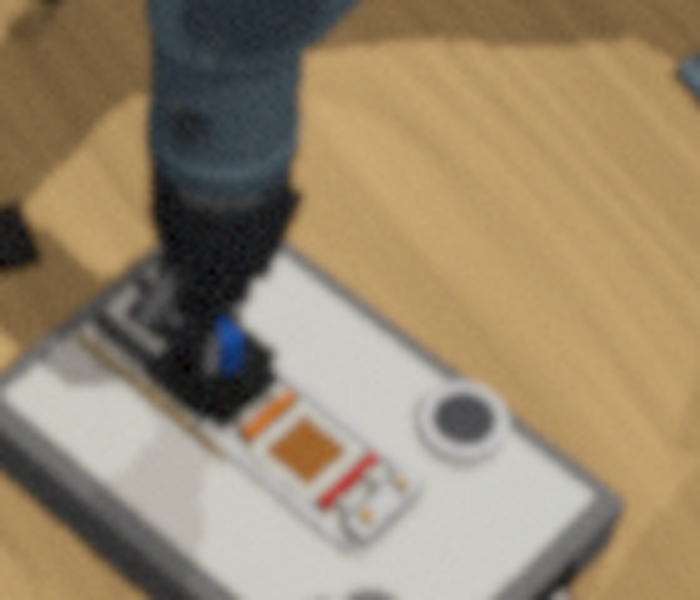

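Emit:
{"method": "apply_moves", "body": {"increments": [[0.0015,0.0001,0,0,0,0.1],[0,0,0,0,0,0],[0.0015,0,0,0,0,0.1],[0,0,0,0,0,0],[0.0015,0,0,0,0,0.1],[0,0,0,0,0,0]]}}

```text
time: 11.7
position: [0.5299, -0.0241, 0.0966]
ee_rot: [0.641, 0.768, -0.001, -0.0]
wrist_force: [-2.2, 0.3, 6.4]
gripper_width: 0.0132
```

```bash
python3 -c "
from h import *
avg(1);avg(6)"
```

```text
t11.75 w 0.0130 Fbox [-3.66  0.57  6.69] M [-0.061  0.671 -0.04 ] +-0.000 boxpos mm [ -1.09 -64.89  96.62] turn 1.6508 q [-0.47  0.59] tilt [-0.001 -0.001]
t12.05 w 0.0130 Fbox [-3.12  0.5   6.53] M [-0.043  0.692 -0.036] +-0.010 boxpos mm [ -1.11 -64.88  96.62] turn 1.6507 q [-0.47  0.59] tilt [-0.001 -0.   ]
```

Emit:
{"method": "apply_moves", "body": {"increments": [[0.0015,-0.0001,0,0,0,0.1],[0,0,0,0,0,0]]}}

```text
time: 12.25
position: [0.5297, -0.0236, 0.0966]
ee_rot: [0.66, 0.752, -0.001, -0.0]
wrist_force: [-3.2, 0.2, 6.8]
gripper_width: 0.0129
```

```bash
python3 -c "
from h import *
avg(1);avg(6)"
```

```text
t12.30 w 0.0126 Fbox [-3.2   0.06  7.83] M [ 0.011  0.763 -0.018] +-0.000 boxpos mm [ -1.15 -64.28  96.61] turn 1.7007 q [-0.48  0.55] tilt [-0.001 -0.001]
t12.60 w 0.0127 Fbox [-2.99  0.55  6.91] M [-0.039  0.711 -0.045] +-0.011 boxpos mm [ -1.12 -64.3   96.61] turn 1.7007 q [-0.48  0.55] tilt [-0.001 -0.   ]
```

Emit:
{"method": "apply_moves", "body": {"increments": [[0.0015,-0.0002,0,0,0,0.1],[0,0,0,0,0,0]]}}

```text
time: 12.8
position: [0.5295, -0.023, 0.0966]
ee_rot: [0.678, 0.735, -0.001, -0.0]
wrist_force: [-3.5, -0.3, 6.9]
gripper_width: 0.0128
```

```bash
python3 -c "
from h import *
avg(1);avg(8)"
```

```text
t12.85 w 0.0127 Fbox [-3.33 -0.45  6.66] M [-0.042  0.703 -0.059] +-0.000 boxpos mm [ -1.13 -63.67  96.62] turn 1.7507 q [-0.49  0.51] tilt [-0.001 -0.001]
t13.25 w 0.0128 Fbox [-2.82  0.33  6.66] M [-0.051  0.706 -0.043] +-0.009 boxpos mm [ -1.15 -63.68  96.61] turn 1.7506 q [-0.49  0.51] tilt [-0.001 -0.   ]
```

Emit:
{"method": "apply_moves", "body": {"increments": [[0.0015,-0.0003,0,0,0,0.1],[0,0,0,0,0,0]]}}

```text
time: 13.45
position: [0.5294, -0.0224, 0.0966]
ee_rot: [0.696, 0.718, -0.001, -0.0]
wrist_force: [-2.8, -0.2, 6.7]
gripper_width: 0.013
```

```bash
python3 -c "
from h import *
avg(1);avg(8)"
```

```text
t13.50 w 0.0128 Fbox [-3.79 -0.32  7.13] M [ 0.002  0.629 -0.013] +-0.000 boxpos mm [ -1.16 -63.08  96.63] turn 1.8008 q [-0.5   0.47] tilt [-0.001 -0.001]
t13.90 w 0.0131 Fbox [-2.82  0.4   6.84] M [-0.051  0.713 -0.05 ] +-0.010 boxpos mm [ -1.15 -63.07  96.62] turn 1.8007 q [-0.5   0.47] tilt [-0.001 -0.   ]
```

Emit:
{"method": "apply_moves", "body": {"increments": [[0.0015,-0.0003,0,0,0,0.1],[0,0,0,0,0,0]]}}

```text
time: 14.1
position: [0.5292, -0.0218, 0.0966]
ee_rot: [0.714, 0.7, -0.001, -0.0]
wrist_force: [-2.7, 0.5, 8.4]
gripper_width: 0.0126
```

```bash
python3 -c "
from h import *
avg(1);avg(8)
cv2.imwrite('pics/scene5.png',cv2.resize(get_image('scene')[150:240,320:430],None,fx=6,fy=6,interpolation=cv2.INTER_CUBIC))"
```

```text
t14.15 w 0.0129 Fbox [-3.2   1.37  8.18] M [-0.055  0.734 -0.084] +-0.000 boxpos mm [ -1.17 -62.49  96.63] turn 1.8508 q [-0.51  0.43] tilt [-0.001 -0.001]
t14.55 w 0.0132 Fbox [-3.18  0.39  6.96] M [-0.048  0.727 -0.034] +-0.007 boxpos mm [ -1.18 -62.46  96.62] turn 1.8507 q [-0.51  0.43] tilt [-0.001 -0.   ]
```

View pics/scene5.png

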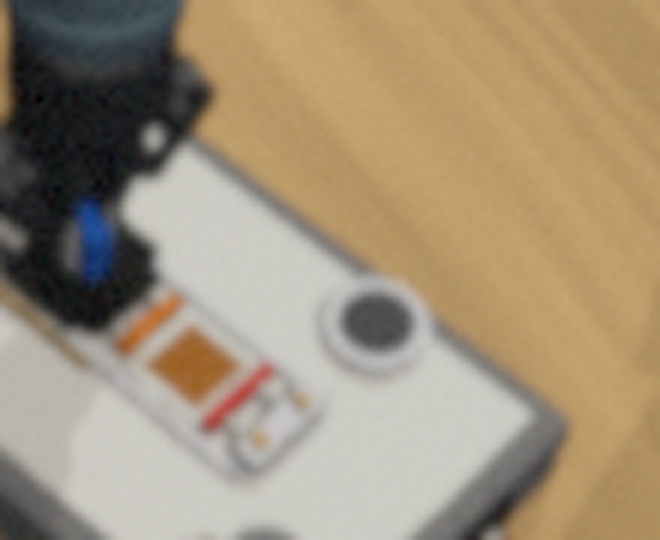

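Emit:
{"method": "apply_moves", "body": {"increments": [[0.0014,-0.0004,0,0,0,0.1],[0,0,0,0,0,0]]}}

```text
time: 14.8
position: [0.529, -0.0213, 0.0966]
ee_rot: [0.731, 0.682, -0.001, -0.0]
wrist_force: [-3.7, 0.2, 7.0]
gripper_width: 0.0129
```

```bash
python3 -c "
from h import *
avg(1);avg(8)"
```

```text
t14.85 w 0.0127 Fbox [-3.32  0.63  8.1 ] M [-0.064  0.774 -0.04 ] +-0.000 boxpos mm [ -1.17 -61.87  96.62] turn 1.9007 q [-0.52  0.39] tilt [-0.001 -0.001]
t15.25 w 0.0129 Fbox [-3.6   0.21  6.85] M [-0.029  0.758 -0.042] +-0.007 boxpos mm [ -1.19 -61.86  96.62] turn 1.9007 q [-0.52  0.39] tilt [-0.001 -0.   ]
```

Emit:
{"method": "apply_moves", "body": {"increments": [[0.0014,-0.0005,0,0,0,0.1],[0,0,0,0,0,0]]}}

```text
time: 15.45
position: [0.5289, -0.0207, 0.0966]
ee_rot: [0.748, 0.664, -0.001, -0.0]
wrist_force: [-3.0, 0.2, 7.8]
gripper_width: 0.013
```

```bash
python3 -c "
from h import *
avg(1);avg(8)"
```

```text
t15.50 w 0.0125 Fbox [-3.26  0.86  7.76] M [-0.022  0.732  0.012] +-0.000 boxpos mm [ -1.19 -61.26  96.64] turn 1.9506 q [-0.53  0.35] tilt [-0.001 -0.001]
t15.90 w 0.0127 Fbox [-3.07  0.92  7.16] M [-0.038  0.732 -0.006] +-0.010 boxpos mm [ -1.21 -61.27  96.62] turn 1.9505 q [-0.53  0.35] tilt [-0.001 -0.   ]
```

Emit:
{"method": "apply_moves", "body": {"increments": [[0.0014,-0.0006,0,0,0,0.1],[0,0,0,0,0,0]]}}

```text
time: 16.1
position: [0.5286, -0.0201, 0.0966]
ee_rot: [0.764, 0.645, -0.001, -0.0]
wrist_force: [-4.4, -1.3, 7.5]
gripper_width: 0.013
```

```bash
python3 -c "
from h import *
avg(1);avg(12)"
```

```text
t16.15 w 0.0132 Fbox [-3.46  0.69  8.26] M [-0.02   0.699  0.055] +-0.000 boxpos mm [ -1.2  -60.66  96.64] turn 2.0005 q [-0.54  0.31] tilt [-0.001 -0.001]
t16.75 w 0.0127 Fbox [-3.2   0.49  7.51] M [-0.044  0.77   0.046] +-0.010 boxpos mm [ -1.24 -60.69  96.61] turn 2.0005 q [-0.54  0.31] tilt [-0.001 -0.   ]
```

Emit:
{"method": "apply_moves", "body": {"increments": [[0.0011,-0.0005,0,0,0,0.08],[0,0,0,0,0,0]]}}

```text
time: 16.95
position: [0.5285, -0.0197, 0.0966]
ee_rot: [0.777, 0.629, -0.001, -0.0]
wrist_force: [-2.5, -0.6, 6.5]
gripper_width: 0.0132
```

```bash
python3 -c "
from h import *
avg(1);avg(16)"
```

```text
t17.00 w 0.0135 Fbox [-4.22  0.3   7.41] M [-0.075  0.751  0.091] +-0.000 boxpos mm [ -1.24 -60.22  96.61] turn 2.0403 q [-0.55  0.28] tilt [-0.001 -0.001]
t17.80 w 0.0129 Fbox [-3.41  0.35  7.07] M [-0.074  0.767  0.107] +-0.006 boxpos mm [ -1.25 -60.22  96.62] turn 2.0402 q [-0.55  0.28] tilt [-0.001 -0.   ]
```

Emit:
{"method": "apply_moves", "body": {"increments": [[-0.0013,0.0007,0,0,0,-0.1],[-0.0014,0.0006,0,0,0,-0.1],[0,0,0,0,0,0],[0.0014,-0.0005,0,0,0,0.1],[0,0,0,0,0,0]]}}

```text
time: 18.3
position: [0.5287, -0.0203, 0.0966]
ee_rot: [0.761, 0.649, -0.001, -0.0]
wrist_force: [-2.9, 0.1, 6.7]
gripper_width: 0.013
```

```bash
python3 -c "
from h import *
avg(1);avg(10)"
```

```text
t18.35 w 0.0132 Fbox [-3.74  0.19  6.88] M [-0.062  0.775  0.091] +-0.000 boxpos mm [ -1.22 -60.79  96.62] turn 1.9905 q [-0.54  0.32] tilt [-0.001 -0.001]
t18.85 w 0.0128 Fbox [-3.16  0.61  7.06] M [-0.054  0.768  0.024] +-0.013 boxpos mm [ -1.23 -60.8   96.61] turn 1.9905 q [-0.54  0.32] tilt [-0.001 -0.   ]
```

Emit:
{"method": "apply_moves", "body": {"increments": [[0.0014,-0.0006,0,0,0,0.1],[0,0,0,0,0,0]]}}

```text
time: 19.05
position: [0.5285, -0.0197, 0.0966]
ee_rot: [0.777, 0.629, -0.001, -0.0]
wrist_force: [-3.0, -0.8, 7.8]
gripper_width: 0.0126
```

```bash
python3 -c "
from h import *
avg(1);avg(16)"
```

```text
t19.10 w 0.0125 Fbox [-3.56  0.35  7.48] M [-0.036  0.823  0.054] +-0.000 boxpos mm [ -1.23 -60.21  96.62] turn 2.0404 q [-0.55  0.28] tilt [-0.001 -0.001]
t19.90 w 0.0126 Fbox [-3.67  0.4   6.91] M [-0.061  0.794  0.07 ] +-0.007 boxpos mm [ -1.25 -60.21  96.61] turn 2.0404 q [-0.55  0.28] tilt [-0.001 -0.   ]
```

Emit:
{"method": "apply_moves", "body": {"increments": [[0,0,0,0,0,0],[0,0,0,0,0,0],[0,0,0,0,0,0],[0,0,0,0,0,0]], "grip": 0.4}}

```text
time: 20.3
position: [0.5292, -0.0191, 0.0964]
ee_rot: [0.777, 0.63, -0.0, 0.0]
wrist_force: [-1.7, -0.0, 0.3]
gripper_width: 0.0346
```

```bash
python3 -c "
from h import *
avg(4)"
```

```text
t20.50 w 0.0342 Fbox [-0.02 -0.15 -0.04] M [0.001 0.015 0.034] +-0.024 boxpos mm [ -0.47 -59.77  96.46] turn 2.0402 q [-0.55  0.28] tilt [ 0. -0.]
```

Emit:
{"method": "apply_moves", "body": {"increments": [[0,0,-0.02,0,0,0],[0,0,-0.05,0,0,0],[0,0,-0.08,0,0,0],[0,0,-0.08,0,0,0],[0,0,-0.06,0,0,0],[0,0,0,0,0,0],[0,0,0,0,0,0]]}}

```text
time: 21.2
position: [0.5292, -0.0189, 0.213]
ee_rot: [0.777, 0.63, 0.001, 0.0]
wrist_force: [0.1, 0.3, -0.0]
gripper_width: 0.034
```

```bash
python3 -c "
from h import *
to(B((-.04,.204),.2),BX[2])
cv2.imwrite('pics/scene6.png',cv2.resize(get_image('scene')[140:270,290:430],None,fx=4.5,fy=4.5,interpolation=cv2.INTER_CUBIC))"
```

```text
t21.20 pos [ 0.5292 -0.0189  0.213 ] yaw_y -0.2082 tilt [0.001  0.0006] F [ 0.12  0.26 -0.04] M [ 0.048  0.03  -0.021] w 0.0340 q [-0.68  0.47  0.82  1.92 -0.43  0.94  0.14]
shares [ 0.5429 -0.3864  0.0325] mm [ 217.2 -154.5   13. ]
turn tool z rad -0.46920060195385016 shares -0.9384012039077003
```

View pics/scene6.png

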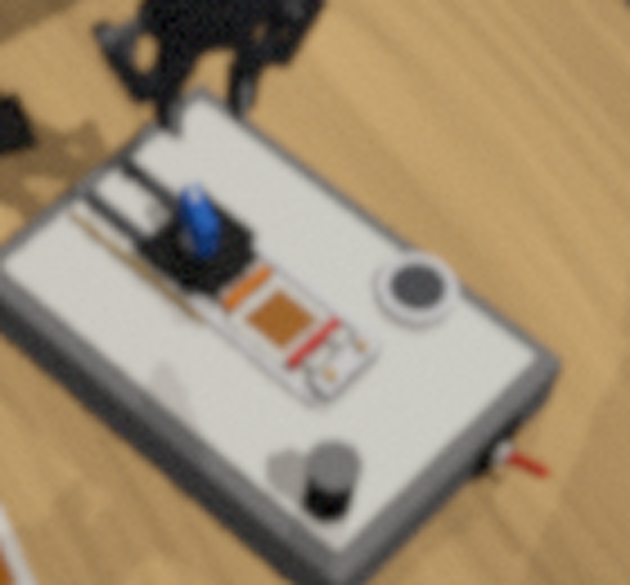

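Emit:
{"method": "apply_moves", "body": {"increments": [[0.0776,-0.0552,0,0,0,0],[0.0776,-0.0552,0,0,0,0],[0.0776,-0.0552,0,0,0,0],[0.0776,-0.0552,0,0,0,0],[0.0776,-0.0552,0,0,0,0],[0.0776,-0.0552,0,0,0,0],[0.0776,-0.0552,0,0,0,0]], "grip": 0, "force": 40}}

```text
time: 21.95
position: [0.4214, 0.2264, 0.2116]
ee_rot: [0.777, 0.63, -0.001, 0.0]
wrist_force: [0.7, 0.8, -0.5]
gripper_width: -0.0002
```

Emit:
{"method": "apply_moves", "body": {"increments": [[0,0,0,0,0,-0.235],[0,0,0,0,0,-0.235],[0,0,0,0,0,-0.235],[0,0,0,0,0,-0.235],[0,0,0,0,0,0],[0,0,0,0,0,0],[0,0,0,0,0,0]]}}

```text
time: 22.65
position: [0.4227, 0.2253, 0.2121]
ee_rot: [0.61, 0.793, -0.0, -0.0]
wrist_force: [-0.4, -0.2, -0.1]
gripper_width: -0.0002
```

```bash
python3 -c "
from h import *
to(B((-.04,.204),.07),BX[2]); im=get_image('top'); im2=get_image('scene')
print(proj('top',B((-.04,.1968),.047)),proj('scene',B((-.04,.1968),.047)))
cv2.imwrite('pics/scene7.png',cv2.resize(im2[180:300,350:490],None,fx=5,fy=5,interpolation=cv2.INTER_CUBIC))"
```

```text
t22.65 pos [0.4227 0.2253 0.2121] yaw_y 0.2591 tilt [-0.0006 -0.0007] F [-0.44 -0.21 -0.15] M [0.005 0.043 0.042] w -0.0002 q [-1.18  0.34  0.73  2.04 -0.3   0.87 -0.03]
shares [0.0007 0.0011 0.3553] mm [  0.3   0.4 142.1]
turn tool z rad -0.0018761908133804184 shares -0.0037523816267608368
[251.06308001 249.99132914] [409.62950558 243.94469197]
```

View pics/scene7.png

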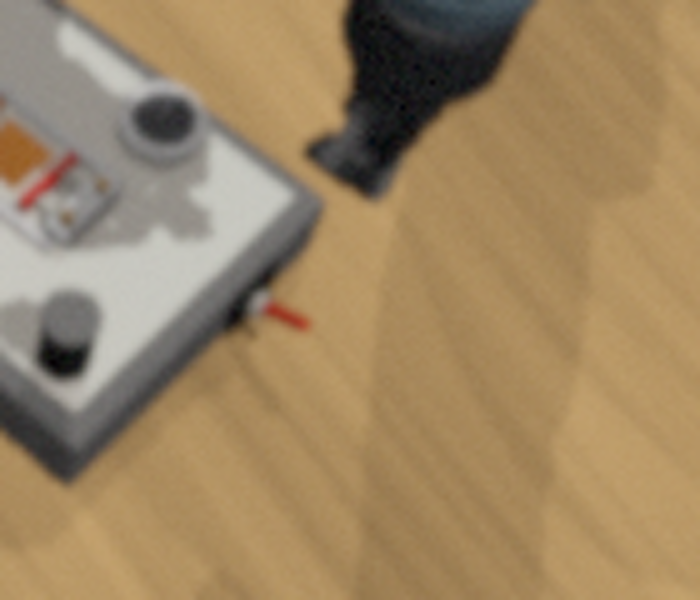

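Emit:
{"method": "apply_moves", "body": {"increments": [[0.001,0.001,0.08,0,0,0],[0,0,0.08,0,0,0],[0,0,0.08,0,0,0],[0,0,0.08,0,0,0],[0,0,0.04,0,0,0],[0,0,0,0,0,0],[0,0,0,0,0,0]]}}

```text
time: 23.45
position: [0.4235, 0.2259, 0.0688]
ee_rot: [0.609, 0.793, -0.0, 0.0]
wrist_force: [-0.8, -0.4, -0.8]
gripper_width: 0.0002
```

```bash
python3 -c "
from h import *
avg(3)
cv2.imwrite('pics/scene8.png',cv2.resize(get_image('scene')[190:290,360:480],None,fx=6,fy=6,interpolation=cv2.INTER_CUBIC))"
```

```text
t23.60 w 0.0002 Fbox [-0.33 -0.05  0.12] M [ 0.036 -0.011  0.003] +-0.020 boxpos mm [-38.83 204.51  69.47] turn 1.5705 q [-1.    0.18] tilt [0.002 0.001]
```

View pics/scene8.png

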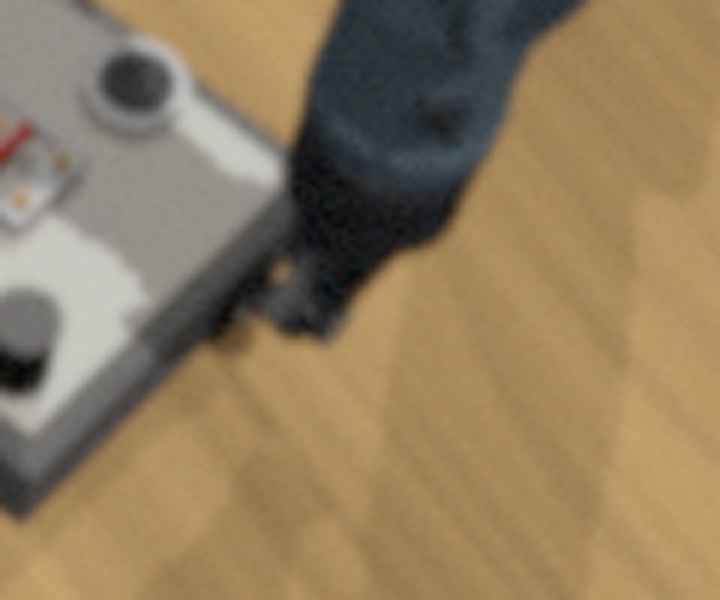

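Emit:
{"method": "apply_moves", "body": {"increments": [[0,0,0.012,0,0,0],[0,0,0.012,0,0,0],[0,0,0.01,0,0,0],[0,0,0.01,0,0,0],[0,0,0.01,0,0,0],[0,0,0.01,0,0,0],[0,0,0.01,0,0,0],[0,0,0,0,0,0]]}}

```text
time: 24.45
position: [0.423, 0.2257, 0.0384]
ee_rot: [0.609, 0.793, -0.0, 0.0]
wrist_force: [0.6, 0.7, 0.5]
gripper_width: -0.0003
```

```bash
python3 -c "
from h import *
avg(3)"
```

```text
t24.60 w 0.0000 Fbox [ 0.13 -0.09  0.09] M [ 0.028  0.009 -0.017] +-0.020 boxpos mm [-40.   203.8   38.63] turn 1.5706 q [-0.95  0.22] tilt [-0.    -0.001]
```

Emit:
{"method": "apply_moves", "body": {"increments": [[0,0,0.005,0,0,0],[0,0,0.005,0,0,0],[0,0,0,0,0,0]]}}

```text
time: 24.9
position: [0.4231, 0.2257, 0.0347]
ee_rot: [0.609, 0.793, -0.0, 0.0]
wrist_force: [0.4, -0.4, 2.4]
gripper_width: 0.0006
```

```bash
python3 -c "
from h import *
avg(3)
cv2.imwrite('pics/scene9.png',cv2.resize(get_image('scene')[190:290,360:480],None,fx=6,fy=6,interpolation=cv2.INTER_CUBIC))
cv2.imwrite('pics/top9.png',cv2.resize(get_image('top')[200:300,220:340],None,fx=6,fy=6,interpolation=cv2.INTER_CUBIC))"
```

```text
t25.05 w -0.0002 Fbox [ 0.01 -0.21  0.48] M [-0.033  0.018 -0.004] +-0.009 boxpos mm [-39.7  204.24  34.83] turn 1.5704 q [-0.95  0.23] tilt [-0. -0.]
```

View pics/scene9.png

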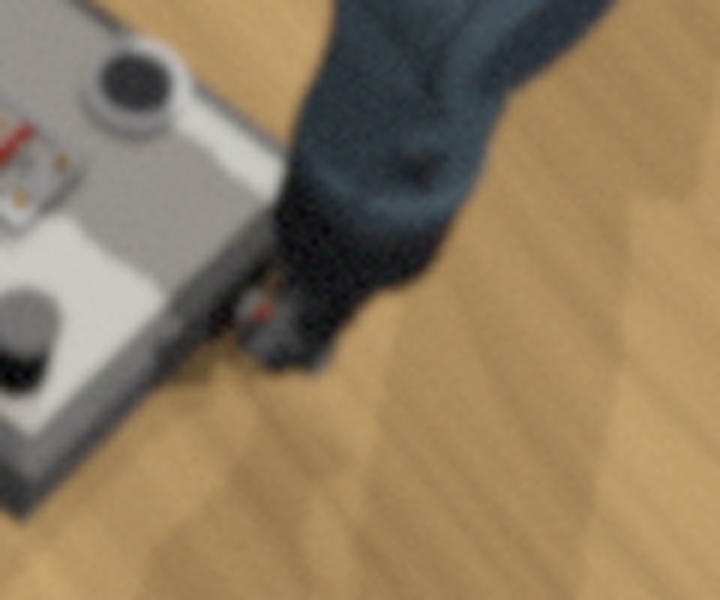

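Emit:
{"method": "apply_moves", "body": {"increments": [[0,0,0.004,0,0,0],[0,0,0.004,0,0,0],[0,0,0,0,0,0]]}}

```text
time: 25.45
position: [0.4234, 0.226, 0.0318]
ee_rot: [0.609, 0.793, 0.0, 0.0]
wrist_force: [-0.4, 0.8, 5.6]
gripper_width: 0.0001
```

```bash
python3 -c "
from h import *
avg(3)"
```

```text
t25.60 w -0.0000 Fbox [-0.6   0.1   5.52] M [-0.129  0.148 -0.01 ] +-0.015 boxpos mm [-39.44 204.33  31.84] turn 1.5704 q [-0.94  0.23] tilt [0. 0.]
```

Emit:
{"method": "apply_moves", "body": {"increments": [[0,0,0.003,0,0,0],[0,0,0.002,0,0,0],[0,0,0,0,0,0]]}}

```text
time: 25.9
position: [0.4236, 0.226, 0.0307]
ee_rot: [0.609, 0.793, 0.0, -0.0]
wrist_force: [-3.0, -1.9, 20.3]
gripper_width: 0.0003
```

```bash
python3 -c "
from h import *
avg(3)"
```

```text
t26.05 w -0.0003 Fbox [-3.89 -1.02 20.22] M [-0.593  0.796 -0.023] +-0.012 boxpos mm [-39.25 204.23  30.74] turn 1.5709 q [-0.94  0.23] tilt [0.    0.001]
```

Hard stop reached (force rose to 20 N). Retract straight up.

Emit:
{"method": "apply_moves", "body": {"increments": [[0,0,-0.02,0,0,0],[0,0,-0.06,0,0,0],[0,0,-0.1,0,0,0],[0,0,-0.1,0,0,0],[0,0,-0.1,0,0,0],[0,0,-0.04,0,0,0],[0,0,0,0,0,0]]}}

```text
time: 26.75
position: [0.4244, 0.2269, 0.1998]
ee_rot: [0.609, 0.793, 0.002, 0.0]
wrist_force: [0.2, 0.2, 0.4]
gripper_width: 0.0002
```

Emit:
{"method": "apply_moves", "body": {"increments": [[0.08,0,0,0,0,0],[0.08,0,0,0,0,0],[0.08,0,0,0,0,0],[0,0,0,0,0,0],[0,0,0,0,0,0],[0,0,0,0,0,0]]}}

```text
time: 27.35
position: [0.3984, 0.3172, 0.197]
ee_rot: [0.609, 0.793, -0.001, 0.0]
wrist_force: [0.3, 0.5, -0.9]
gripper_width: 0.0001
```

```bash
python3 -c "
from h import *
avg(2)
print(proj('scene',B((-.04,.1968),.047)),proj('scene',B((-.04,.1968),.019)))
cv2.imwrite('pics/scene10.png',cv2.resize(get_image('scene')[140:285,290:430],None,fx=4.1,fy=4.1,interpolation=cv2.INTER_CUBIC))
cv2.imwrite('pics/top10.png',cv2.resize(get_image('top')[165:285,235:375],None,fx=5,fy=5,interpolation=cv2.INTER_CUBIC))
print(proj('top',B((-.04,.1968),.019)))"
```

```text
t27.45 w 0.0002 Fbox [ 0.33 -0.31 -0.01] M [-0.03  -0.003 -0.012] +-0.027 boxpos mm [-39.84 298.85 197.31] turn 1.5723 q [-1.31 -0.16] tilt [-0.    -0.001]
[409.62950558 243.94469197] [407.92071599 248.53467846]
[252.37214661 249.42433954]
```

View pics/scene10.png

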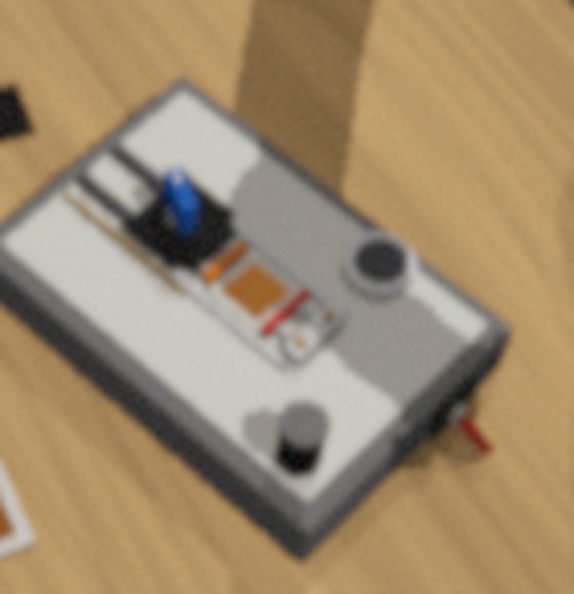

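View pics/top10.png

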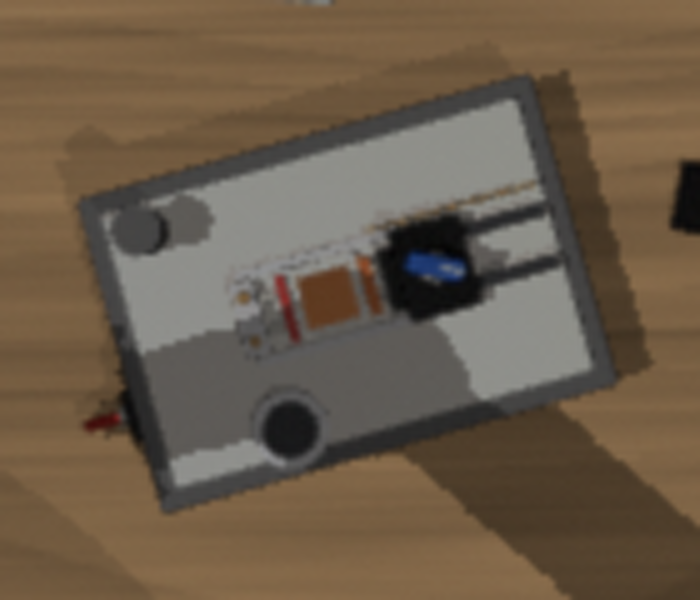

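```bash
python3 -c "
from h import *
print(close_job())"
```

```text
the job is handed in; nothing more can be done
None
```

The slide is pinched against the red stop bar at about 9 N and the light switch is fully down. I handed the job in at about 27.5 s.

- **Knob:** I turned it clockwise to 2.04 rad with the hand travelling along. The average sideways force at each check stayed under 2 N, against the 12 N at which the pads tear. Contact with the stop bar came at about 1.89 rad.
- **Pinch:** Comparing torque after like steps gives about 9.3 N, and the geometry gives about 9.0 N. One reading suggested about 12 N, but it followed a smaller step and was not comparable. I backed off 0.1 rad and came back in like steps to check it.
- **Switch:** I let go of the knob, then pressed the toggle down. It met a hard stop, with the force rising to 20 N. In the last picture the tip sits within about 1 px of where it should be when fully down.
- **Last pictures:** The jaw, slide and stop bar are in contact, and the canister and lens cap on the light box have not moved. The gripper is clear of everything and reads no force.

I could not check the pinch again after releasing the knob, except by eye. The light box outline fitted the scene camera only to about 4 px at one corner. The knob and switch positions did agree in both cameras and on contact.

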